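# Open the press-and-turn cap of the squat spot-cleaner bottle

## Task

Open the safety cap of the squat, wide amber bottle on the counter: press its white cap down and, keeping it pressed, twist it anticlockwise (seen from above) until the grey tab under the cap has moved from the single bar to the double bar on the bottle's shoulder or a little past it, then let go so that the cap springs back up. Leave the cap of the tall, slim bottle shut.

Things in the scene. Friction and masses are not known exactly. Their poses are not given: they have to be found in the camera images.
- squat: The squat amber bottle with a paper band, 80 mm in diameter, in a weighted dark foot 106 mm in diameter; it stands fast. Origin: centre of the foot's underside, on the counter; z up, on the cap's axis. On the shoulder, 26 mm from the axis, are raised white marks: one bar (shut), two bars (open).
- squat_top (a point): Centre of the top face of the squat bottle's cap, 135 mm above the counter while the cap is up. The cap is an upright white ribbed cylinder, 44 mm in diameter, 34 mm high; grip it anywhere round its sides. Below its rim are 7 mm of free height, then a flange 42 mm in diameter and 6 mm thick, then the sloping shoulder. Unpressed, the cap spins idle either way.
- squat_cap (a joint): How far the squat bottle's cap is pressed down, m: 0 up, 0.006 fully down, with a return spring (2 N at first, 9 N fully down). At 4 mm or more its inner lugs are level with the ring's. From its starting angle the pressed cap turns 10 to 22 degrees anticlockwise before the lugs catch; so about 75 degrees of twist, in one grasp, takes the ring from shut to open.
- squat_ring (a joint): Angle of the squat bottle's grey ring (inner cap), rad: 0 shut (tab at the single white bar), 0.89 open (tab at the double bar), stop at 1.5; grows anticlockwise seen from above; stays where it is left. Only the pressed cap's lugs turn it, against a friction of 0.12 N m.
- squat_tab (a point): Outer end of the grey tab (5 mm wide, reaches 29 mm from the cap's axis, 44 mm below the top of the unpressed cap) on the squat bottle's ring; it turns with the ring. The bars are on the shoulder just below it.
- tall_top (a point): Centre of the top face of the tall bottle's cap, 189 mm above the counter; the cap is the same as the other, the bottle is 62 mm in diameter, in a foot 88 mm in diameter, and does not move. To be left shut: do not press or turn its cap.
- tall_cap (a joint): How far the tall bottle's cap is pressed down, m: 0 up.
- tall_ring (a joint): Angle of the tall bottle's grey ring, rad: 0 shut, as it must stay.

How it is judged:
By the outcome, as a careful person would: the job done as asked, in the order asked, and still so for the second after the job is handed in, with the robot touching nothing.
It also fails if it takes over 32 s, if anything falls off the work surface, if the arm or the gripper's body presses on something with over 40 N, if the wrist force passes 120 N, or if a joint passes its speed limit or range.

## Robot

A 6-joint arm with a two-finger parallel gripper is mounted at the origin on a cart in front of the work surface, level with it; the furniture and walls round the work are solid. World frame = base frame: x ahead of the robot, y to its left, z up, the work surface at z = 0. Lengths are in mm, angles in rad, forces in N, time in s.
With the tool pointing down it reaches from about 250 to 775 mm from the base axis. Payload 4 kg.
Tool frame: the origin (TCP) lies where the fingers leave the gripper's body, on its centre line; the fingertips stand 73 mm ahead of it and the grasp point (between the pads) lies 54 mm ahead of it; z points along the fingers, x is the direction in which the jaws open and shut, and the axes are right-handed (so a half turn about z gives the same grasp; the last joint's range is limited). The gripper opens to 85 mm and grips with 20 to 120 N. Pads are 22 mm wide; open, the fingers measure 114 mm over their backs; the gripper's body (76 mm by 85 mm) begins 54 mm behind the grasp point. The pads swing forward as they close: fully open they stand 13 mm farther back than shut.
Start: joints at [-1.225, 0.087, 1.371, -0, 1.684, -0.103], TCP at [238.634, -495.544, 303.941] pointing down, gripper open.
Joint ranges: [-3.1, 3.1], [-0.76, 2.03], [0.27, 2.55], [-1.08, 4.22], [0.17, 2.65], [-2.57, 2.57]. Speed limits (rad/s): [2.79, 2.79, 3.14, 3.14, 3.14, 3.14].

## Interface

Orientations are given as a unit quaternion [x, y, z, w].
In Python, from cell import manip gives the robot as it stands. Calls block until the motion is done:
- manip.goto(position, orientation): joint-space move of the TCP to a pose.
- manip.move_l(position, feed=150, frame=None): straight line of the TCP; frame=None keeps the orientation; feed is the mean speed in mm/s.
- manip.move_j(angles): joint-space move.
- manip.gripper_to(opening, newtons=None): finger opening in mm; newtons is the grip in N (None keeps the last); returns when the fingers have stopped.
- manip.wait(seconds).
- manip.ik(position, orientation): joint angles nearest the present ones, or None.
- manip.camera(name): name is "side" or "top"; returns the picture (400x640x3 uint8, blue, green, red); there is no depth.
- manip.get_calibration(name): a dict with "fov_y" (degrees; the focal length in pixels is half the picture's height over the tangent of half this angle, whatever the lens; pixels are square), "cx", "cy" (the principal point, pixels), "rvec" (rotation vector, rad) and "tvec" (3), from world to camera coordinates, as OpenCV has them. Camera axes: x right, y down, z forward; pixel columns grow to the right and rows downward; lengths in mm; the calibration is good to about 2 mm. A picture is of the moment at which its call begins. get_calibration takes no time and is no camera call.
A pose or a line that the arm cannot do raises manip.IKError and nothing moves.
- manip.close_job(): hands the job in, once; it reports no verdict.
Readings, each from a call of its own:
- manip.current_time(): time.
- manip.current_joints(): joint angles.
- manip.current_joint_vel(): joint speeds.
- manip.current_joint_torque(): joint torques, N m.
- manip.current_position(): TCP position.
- manip.current_eef_rot(): TCP orientation.
- manip.current_ft_force(): force on the tool from outside, world axes, zero at the start.
- manip.current_moment(): the same for the moment, N m.
- manip.current_gripper_width(): finger opening in mm.
Only numpy, scipy, OpenCV 4.12 (cv2) and the standard library are available. Lean on these libraries where they do the work, as an engineer would, in place of code of your own. Each camera call takes 0.05 s, during which the arm holds its last target.

## Working session

There is one attempt and no reset: what is moved stays moved. The work goes in short steps, each a Python script; the robot and the scene stay as the last script left them, time stands still between calls to the robot, and variables do not carry over. Pictures are saved under pics/ and viewed, and the job is handed in when it is done.

```bash
ls; mkdir -p pics
python3 - <<'E'
from cell import manip
import cv2
for n in("side","top"):
    im=manip.camera(n); cv2.imwrite(f"pics/{n}0.png",im); print(n,manip.get_calibration(n))
print(manip.current_time(),manip.current_eef_rot(),manip.current_gripper_width())
E
```

```text
pics
side {'fov_y': 53.876031586055134, 'cx': 318.8137744851317, 'cy': 200.55397004635688, 'rvec': array([ 0.66036543, -2.40275794,  1.43133539]), 'tvec': array([415.97243866, 233.631344  , 912.47687417])}
top {'fov_y': 46.10197351885054, 'cx': 325.41352555214024, 'cy': 202.832853846318, 'rvec': array([ 2.17946228, -2.15764644,  0.05987745]), 'tvec': array([  23.70534909,  459.16704082, 1112.56415615])}
0.1 [ 8.46723868e-01 -5.32031628e-01 -8.07128177e-04 -6.22575324e-04] 85.08853288301843
```

View pics/side0.png

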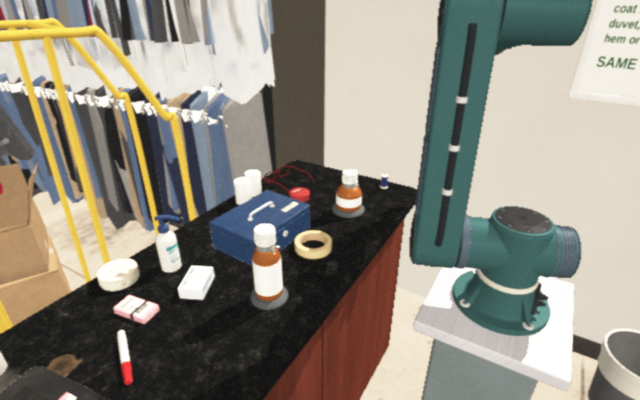

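View pics/top0.png

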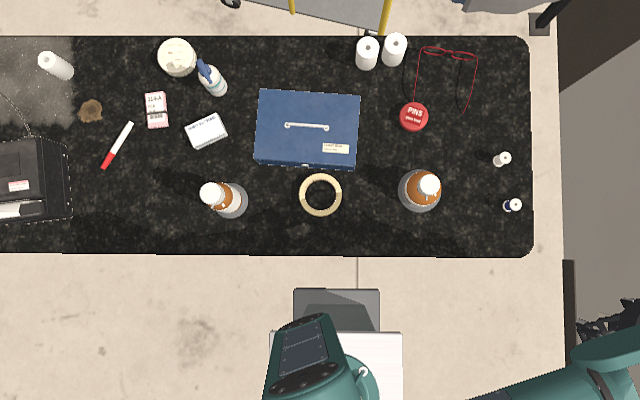

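The squat bottle's cap is near side (348,178) and top (429,182). The tall bottle's is near side (265,235) and top (213,193). I'll zoom in for accurate pixels.

Run:
```python
import cv2,numpy as np
s=cv2.imread("pics/side0.png");t=cv2.imread("pics/top0.png")
a=cv2.resize(s[160:225,315:380],(390,390),interpolation=cv2.INTER_CUBIC)
b=cv2.resize(t[160:225,390:455],(390,390),interpolation=cv2.INTER_CUBIC)
cv2.imwrite("pics/z0.png",np.hstack([a,b]))
```

```text
(no output)
```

View pics/z0.png

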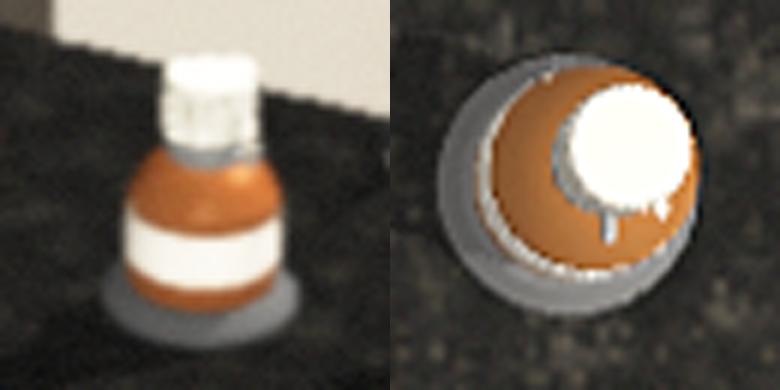

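```bash
cat > h.py <<'E'
import cv2,numpy as np
from scipy.spatial.transform import Rotation as R
def cam(m,n):
    c=m.get_calibration(n);f=200/np.tan(np.radians(c['fov_y']/2))
    return np.array([[f,0,c['cx']],[0,f,c['cy']],[0,0,1]]),R.from_rotvec(c['rvec']).as_matrix(),np.array(c['tvec'])
def proj(m,n,p):
    K,r,t=cam(m,n);q=K@(r@np.array(p)+t);return q[:2]/q[2]
def onz(m,n,uv,z):
    K,r,t=cam(m,n);d=r.T@np.linalg.inv(K)@[*uv,1];o=-r.T@t;return o+d*(z-o[2])/d[2]
def tri(m,a,b):
    P=[]
    for n in("side","top"):
        K,r,t=cam(m,n);P.append(K@np.c_[r,t])
    X=cv2.triangulatePoints(P[0],P[1],np.array(a,float).reshape(2,1),np.array(b,float).reshape(2,1));return (X[:3]/X[3]).ravel()
E
python3 - <<'E'
from h import *; from cell import manip as m
np.set_printoptions(precision=1,suppress=True)
X=tri(m,(349.6,171.6),(430,184.3));print("tri",X,proj(m,"side",X),proj(m,"top",X))
print("top@135",onz(m,"top",(430,184.3),135),"side@135",onz(m,"side",(349.6,171.6),135))
for z in(0,10):print("foot",z,onz(m,"top",(419.6,190.2),z),onz(m,"top",(419.6+22,190.2),z))
print("tab",onz(m,"top",(426.3,199.6),91))
print("tall",onz(m,"top",(213,193),189),onz(m,"side",(265,232),189))
E
```

```text
tri [ 491.2 -199.   137.8] [349.6 171.6] [430.  184.3]
top@135 [ 491.7 -199.5  135. ] side@135 [ 493.8 -204.7  135. ]
foot 0 [ 493.4 -200.8    0. ] [ 493.9 -254.1    0. ]
foot 10 [ 492.3 -199.    10. ] [ 492.8 -251.9   10. ]
tab [ 462.4 -199.7   91. ]
tall [463.5 255.7 189. ] [455.5 269.  189. ]
```

Two views put the squat cap's axis at about (492, -200), with its top at about 137 mm (text: 135). The tab points toward the robot, and the double bar is about 51° anticlockwise from it. Next I'll check wrist range for the twist, then approach.

```bash
cat >> h.py <<'E'
C=np.array([492.2,-200.5])
def q(yaw):  # tool x at angle yaw in world, z down
    c,s=np.cos(yaw),np.sin(yaw)
    return R.from_matrix(np.array([[c,s,0],[s,-c,0],[0,0,-1]])).as_quat()
E
python3 - <<'E'
from h import *; from cell import manip as m
np.set_printoptions(precision=2,suppress=True)
for y in range(-180,180,30):
    print(y,[None if (j:=m.ik([*C,z],q(np.radians(y)))) is None else np.array(j) for z in(178,)])
E
```

```text
-180 [None]
-150 [array([-0.49,  0.11,  1.6 , -0.  ,  1.43,  2.12])]
-120 [array([-0.49,  0.11,  1.6 , -0.  ,  1.43,  1.6 ])]
-90 [array([-0.49,  0.11,  1.6 , -0.  ,  1.43,  1.08])]
-60 [array([-0.49,  0.11,  1.6 , -0.  ,  1.43,  0.55])]
-30 [array([-0.49,  0.11,  1.6 , -0.  ,  1.43,  0.03])]
0 [array([-0.49,  0.11,  1.6 , -0.  ,  1.43, -0.49])]
30 [array([-0.49,  0.11,  1.6 , -0.  ,  1.43, -1.02])]
60 [array([-0.49,  0.11,  1.6 , -0.  ,  1.43, -1.54])]
90 [array([-0.49,  0.11,  1.6 , -0.  ,  1.43, -2.06])]
120 [None]
150 [None]
```

Run:
```python
from h import *; from cell import manip as m
np.set_printoptions(precision=2,suppress=True)
Q=q(np.radians(-75))
m.goto([*C,260],Q); print(m.current_time(),m.current_position(),m.current_ft_force())
m.move_l([*C,178],feed=120)
print(m.current_time(),m.current_position(),m.current_ft_force())
cv2.imwrite("pics/s1.png",np.hstack([cv2.resize(m.camera("side")[110:240,285:415],(390,390),interpolation=2),cv2.resize(m.camera("top")[120:250,360:490],(390,390),interpolation=2)]))
```

```text
1.5583 [ 491.97 -201.33  260.16] [0.59 0.03 0.24]
2.3917 [ 492.56 -200.94  178.83] [ 0.18 -0.34  0.89]
```

View pics/s1.png

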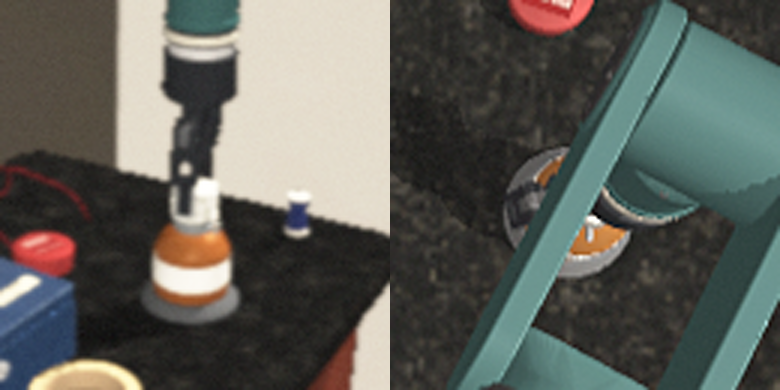

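The fingers straddle the cap, and the tab is still visible from the top at zoomed (590,230). I'll close and check the forces for centring.

Run:
```python
from h import *; from cell import manip as m
np.set_printoptions(precision=2,suppress=True)
m.gripper_to(30,60); m.wait(.3)
for _ in range(3):
    print(m.current_time(),m.current_gripper_width(),m.current_position(),m.current_ft_force(),m.current_moment()); m.wait(.1)
cv2.imwrite("pics/s2.png",np.hstack([cv2.resize(m.camera("side")[130:230,300:400],(390,390),interpolation=2),cv2.resize(m.camera("top")[140:240,380:480],(390,390),interpolation=2)]))
```

```text
3.2583 42.117526012584996 [ 492.38 -200.62  178.28] [-0.43 -0.11  2.14] [-0.07 -0.02 -0.02]
3.3583 42.7568206794305 [ 492.37 -200.6   178.24] [ 0.03 -1.17  2.89] [-0.1  -0.04 -0.02]
3.4583 42.55726593182396 [ 492.38 -200.6   178.18] [ 0.08 -1.55  2.59] [-0.1  -0.03  0.01]
```

View pics/s2.png

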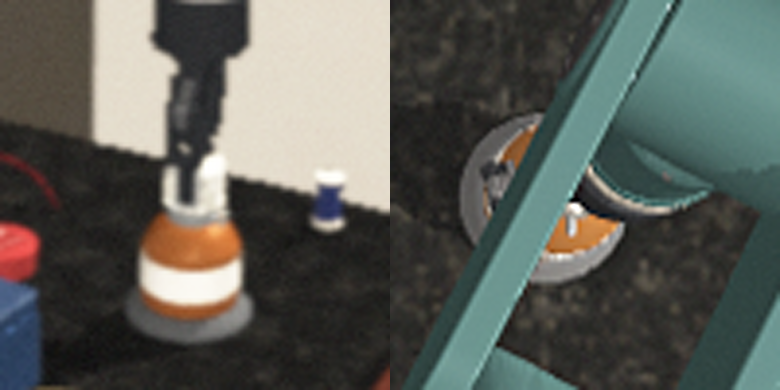

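The cap is gripped (42.5 mm) and well centred, with under 2 N of side force. Now I'll press down step by step, watching Fz.

Run:
```python
from h import *; from cell import manip as m
np.set_printoptions(precision=2,suppress=True)
for z in (176,174.5,173.5,172.5,172,171.5):
    m.move_l([*C,z],feed=15); m.wait(.1)
    f=np.mean([m.current_ft_force() for _ in range(3)],0)
    print(z,m.current_time(),m.current_position(),f,m.current_gripper_width())
    if f[2]>18: break
```

```text
176 4.0417 [ 492.37 -200.61  176.36] [-0.16 -0.65  4.75] 42.590701547409225
174.5 4.3917 [ 492.37 -200.63  175.09] [ 0.23 -0.41  6.38] 42.50800069698785
173.5 4.7417 [ 492.37 -200.62  174.33] [-0.25 -0.74  6.74] 42.47436072460375
172.5 5.0917 [ 492.38 -200.62  173.54] [-0.96  0.59  6.82] 42.17252871350842
172 5.4417 [ 492.37 -200.6   173.13] [-1.08  0.2   7.76] 41.98737064599516
171.5 5.7917 [ 492.38 -200.61  172.77] [-1.56  0.58  8.66] 42.60760598194978
```

Run:
```python
from h import *; from cell import manip as m
np.set_printoptions(precision=2,suppress=True)
for z in (171,170.5,170,169.5):
    m.move_l([*C,z],feed=15); m.wait(.1)
    f=np.mean([m.current_ft_force() for _ in range(3)],0)
    print(z,m.current_time(),m.current_position(),f,m.current_gripper_width())
    if f[2]>13: break
j=[np.array(m.ik([*C,z],q(np.radians(y)))) for y in(-75,-55,5)]; print(z,j, m.current_joints())
```

```text
171 6.1417 [ 492.38 -200.59  172.66] [-1.53  0.3   9.33] 42.60667991900595
170.5 6.4917 [ 492.37 -200.6   172.63] [-1.53 -0.06 11.22] 42.6141274416465
170 6.8417 [ 492.38 -200.59  172.61] [-4.45  1.84 14.51] 42.35732154580592
170 [array([-0.49,  0.11,  1.61, -0.  ,  1.42,  0.82]), array([-0.49,  0.11,  1.61, -0.  ,  1.42,  0.47]), array([-0.49,  0.11,  1.61, -0.  ,  1.42, -0.58])] [-0.49  0.11  1.61 -0.    1.42  0.82]
```

The hard stop is reached: z has stopped at 172.6 and the force is rising, so the cap is fully down. Now the twist, in steps to 75°.

Run:
```python
from h import *; from cell import manip as m
np.set_printoptions(precision=2,suppress=True)
for y in (-62,-50,-38,-25,-12,0):
    m.move_j(list(m.ik([*C,170],q(np.radians(y))))); m.wait(.1)
    x=R.from_quat(m.current_eef_rot()).as_matrix()[:,0]
    print(y,m.current_time(),np.degrees(np.arctan2(x[1],x[0])),m.current_position(),m.current_ft_force(),m.current_moment(),m.current_gripper_width())
cv2.imwrite("pics/s3.png",np.hstack([cv2.resize(m.camera("side")[130:230,300:400],(390,390),interpolation=2),cv2.resize(m.camera("top")[140:240,380:480],(390,390),interpolation=2)]))
```

```text
-62 7.275 -62.00483315247308 [ 492.38 -200.6   172.61] [-3.55  1.79 13.77] [ 0.23  0.63 -0.03] 42.197940437987164
-50 7.6917 -50.011496680857505 [ 492.37 -200.62  172.6 ] [-4.3   1.53 12.89] [ 0.24  0.6  -0.05] 42.69010888234434
-38 8.1083 -38.008865557426454 [ 492.38 -200.61  172.57] [-3.25  0.95 13.63] [ 0.2   0.62 -0.05] 42.05334036650023
-25 8.5417 -25.012994757103233 [ 492.41 -200.66  172.61] [-3.89  1.42 13.29] [ 0.2   0.58 -0.06] 42.2157669187479
-12 8.975 -12.01313673330508 [ 492.42 -200.66  172.61] [-3.22  1.3  13.11] [ 0.18  0.52 -0.12] 42.49629764118969
0 9.3917 -0.009820087312552659 [ 492.42 -200.65  172.6 ] [-3.1   1.32 14.12] [ 0.2   0.63 -0.04] 42.06202411630672
```

View pics/s3.png

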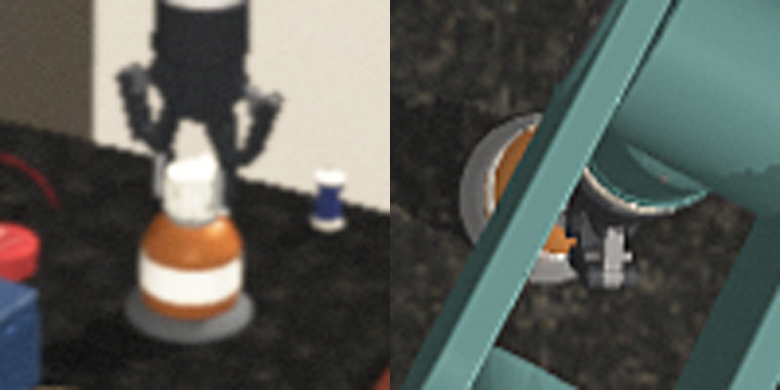

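The moment jumped to about −0.12 N m during the twist, so the lugs caught. The fingers now hide the tab. I'll let go, rise and look.

Run:
```python
from h import *; from cell import manip as m
np.set_printoptions(precision=2,suppress=True)
m.move_l([*C,172],feed=30)
m.gripper_to(85); m.wait(.2); print(m.current_time(),m.current_position(),m.current_ft_force(),m.current_gripper_width())
m.move_l([*C,260],feed=120)
m.move_j([-1.225,0.087,1.371,-0,1.684,-0.103])
print(m.current_time(),m.current_ft_force())
s=m.camera("side");t=m.camera("top");cv2.imwrite("pics/side4.png",s);cv2.imwrite("pics/top4.png",t)
cv2.imwrite("pics/s4.png",np.hstack([cv2.resize(s[160:225,315:380],(390,390),interpolation=2),cv2.resize(t[160:225,390:455],(390,390),interpolation=2)]))
for a in(0,51,60): 
  b=np.radians(180+a)
  print(a,(proj(m,"top",[C[0]+29*np.cos(b),C[1]+29*np.sin(b),91])-[390,160])*6+[392.5,2.5])
```

```text
10.4417 [ 492.21 -200.46  171.93] [0.49 0.16 0.  ] 85.27751655520593
12.7833 [-0.52  0.44  0.43]
0 [612.51 238.09]
51 [672.93 209.98]
60 [679.79 200.05]
```

View pics/s4.png

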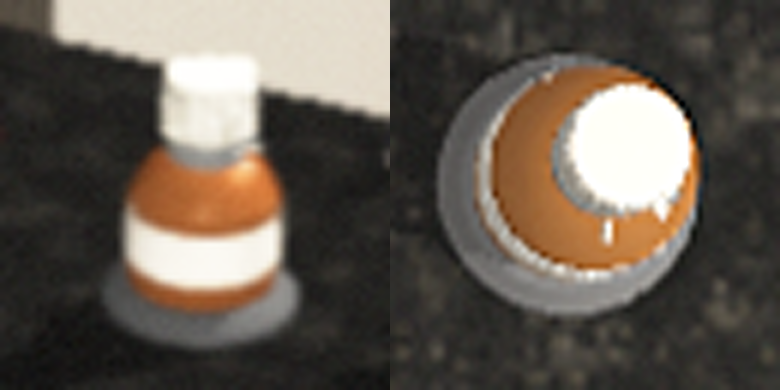

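The cap is back up, and the single bar is now uncovered at zoomed (608,232), so the tab has left it. Next I'll locate the tab against the double bar.

Run:
```python
from h import *; from cell import manip as m
a=cv2.imread("pics/top0.png");b=cv2.imread("pics/top4.png")
f=lambda i:cv2.resize(i[182:207,415:445],(390,325),interpolation=cv2.INTER_NEAREST)
cv2.imwrite("pics/z4.png",np.hstack([f(a),f(b)]))
for ang in(0,40,45,51,57,63,70,80,90):
  r=np.radians(178+ang)
  for rad,z in((29,91),(24,91)):
    print(ang,rad,(proj(m,"top",[C[0]+rad*np.cos(r),C[1]+rad*np.sin(r),z])-[415,182]+.5)*13+[390,0],(proj(m,"side",[C[0]+rad*np.cos(r),C[1]+rad*np.sin(r),z])-[315,160])*6)
```

```text
0 29 [542.28973507 230.79236851] [252.40858406 163.09172515]
0 24 [543.13001214 201.95161919] [243.87656061 160.75126637]
40 29 [652.01129206 196.35684664] [257.49334712 146.68396863]
40 24 [633.90027147 173.46416069] [248.18325114 147.19269269]
45 29 [663.15407857 186.96952306] [256.25798732 144.59813213]
45 24 [643.11975694 165.69961078] [247.17365526 145.46442473]
51 29 [675.3482238  174.47407629] [254.25442552 142.1563784 ]
51 24 [653.20995041 155.36407495] [245.52917973 143.4399267 ]
57 29 [686.1322212 160.7671594] [251.70621986 139.80579911]
57 24 [662.13432428 144.0261503 ] [243.431593   141.48967189]
63 29 [695.3878484  146.00026253] [248.64380962 137.57095902]
63 24 [669.7950525  131.81095704] [240.90562034 139.63421696]
70 29 [704.12037894 127.65066242] [244.46860461 135.14062596]
70 24 [677.02449899 116.63132918] [237.45608788 137.61509924]
80 29 [712.50008877  99.86920945] [237.50221758 132.06253362]
80 24 [683.96548366  93.64729159] [231.6910687  135.05580111]
90 29 [715.84616939  71.01076479] [229.54957197 129.52404847]
90 24 [686.74289999  69.7694867 ] [225.10052353 132.94347284]
```

View pics/z4.png

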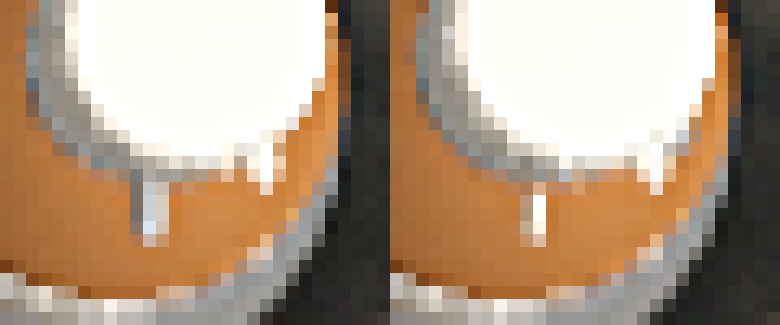

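Run:
```python
from h import *
a=cv2.imread("pics/top0.png").astype(int);b=cv2.imread("pics/top4.png").astype(int)
d=b-a
for y in range(182,204):
    for x in range(420,446):
        if abs(d[y,x]).max()>30: print((x,y),a[y,x],b[y,x])
a=cv2.imread("pics/side0.png");b=cv2.imread("pics/side4.png")
f=lambda i:cv2.resize(i[165:195,337:367],(390,390),interpolation=cv2.INTER_NEAREST)
cv2.imwrite("pics/z5.png",np.hstack([f(a),f(b)]))
```

```text
(440, 183) [105 164 222] [ 32 102 189]
(440, 184) [ 67 127 193] [100 162 227]
(421, 190) [132 144 151] [169 181 187]
(438, 191) [ 46 124 205] [ 89 140 188]
(436, 192) [184 211 238] [245 253 254]
(437, 192) [ 65 128 197] [208 207 201]
(438, 192) [ 64 134 209] [105 140 179]
(424, 193) [136 146 152] [180 194 200]
(436, 193) [112 161 208] [180 191 197]
(437, 193) [ 54 128 207] [146 155 173]
(421, 194) [116 142 178] [106 120 139]
(428, 195) [154 161 163] [185 185 182]
(429, 195) [132 150 165] [142 171 200]
(432, 195) [151 186 231] [ 96 150 212]
(425, 196) [107 115 122] [ 84 124 172]
(426, 196) [198 199 197] [135 176 217]
(427, 196) [175 189 202] [ 89 136 197]
(425, 197) [102 111 124] [121 151 184]
(426, 197) [209 207 203] [255 255 255]
(427, 197) [190 203 217] [ 49 122 199]
(425, 198) [104 110 119] [121 148 176]
(426, 198) [211 208 202] [245 255 255]
(427, 198) [196 206 216] [ 49 118 193]
(425, 199) [104 117 134] [143 170 194]
(426, 199) [240 231 218] [231 246 255]
(427, 199) [174 193 213] [ 54 121 193]
(427, 200) [106 149 199] [ 59 123 193]
```

View pics/z5.png

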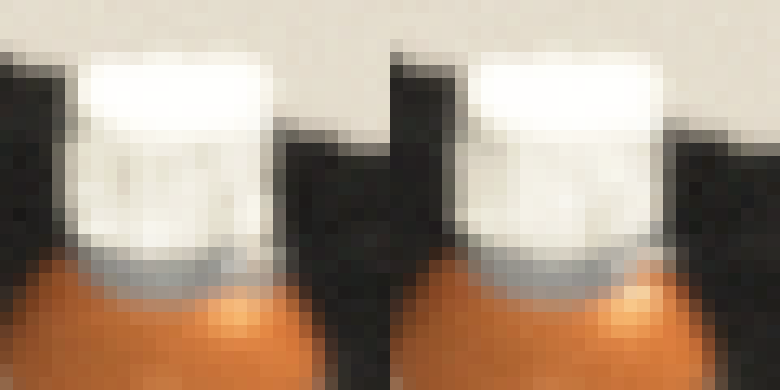

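The grey tab's pixels are now at top (437–438, 191–193). That projects to about 63–65° of ring angle, just past the double bar (51°) and consistent with a 75° twist less 10–22° of play. Last, I'll check that the tall bottle hasn't changed, then hand in.

Run:
```python
from h import *; from cell import manip as m
for n,(y,x) in {"top":(slice(170,225),slice(190,255)),"side":(slice(220,310),slice(245,295))}.items():
    a=cv2.imread(f"pics/{n}0.png");b=m.camera(n)
    print(n,cv2.absdiff(a[y,x],b[y,x]).max())
# cap-top height of squat: cap patch diff in side view
print("squat cap side mean diff",cv2.absdiff(cv2.imread("pics/side0.png")[165:175,340:360],m.camera("side")[165:175,340:360]).mean())
print(m.current_time(),m.current_ft_force(),m.current_joint_vel())
m.close_job()
```

```text
top 17
side 12
squat cap side mean diff 1.1733333333333333
13.0333 [ 0.95053333  0.83196512 -0.28389083] [-0.00694895  0.00111884 -0.00189855 -0.00137571 -0.00124668  0.0017265 ]
the job is handed in; nothing more can be done
```

I opened the squat bottle's cap and handed the job in at 13.0 s. I gripped the cap, pressed it to its hard stop (about 14 N), twisted it 75° anticlockwise while pressed, let go, and moved the arm clear.

**Last checks**
- **Cap:** it is back up; the side view matches the starting picture.
- **Tab:** it has left the single bar and sits at about 63–65°, some 12–14° past the double bar (51°). The tab spans only a few pixels in the top view, so I trust that angle to about 5°. It fits the 53–65° expected from a 75° twist.
- **Tall bottle:** it looks unchanged in both views (only noise-level differences).
- **Robot:** it touches nothing, and the wrist force reads about zero.

**Disagreements:** I measured the squat cap's top at about 138 mm, against 135 mm in the text. The two views disagreed by about 5 mm sideways when both were taken at 135 mm. The side force when gripping was under 2 N, so the grasp was well centred anyway.

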